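# Load a carrier plate under the drag spring of a measuring fixture

### The arm

A 7-joint arm with a two-finger parallel gripper is mounted at the origin on the work surface. World frame = base frame: x ahead of the robot, y to its left, z up, the work surface at z = 0. Lengths are in m, angles in rad, forces in N, time in s.
With the tool pointing down it reaches from about 0.4 to 0.85 m from the base axis. Payload 10.4 kg.
Tool frame: the origin (TCP) lies between the finger pads; the fingertips stand 19 mm ahead of it and the grasp point (between the pads) is the TCP; z points along the fingers, y is the direction in which the jaws open and shut (so a half turn about z gives the same grasp; the last joint's range is limited). The gripper opens to 85 mm and grips with 20 to 120 N. Pads are 22 mm wide; open, the fingers measure 114 mm over their backs; the gripper's body (76 mm by 85 mm) begins 54 mm behind the grasp point. The pads swing forward as they close: fully open they stand 13 mm farther back than shut.
Start: joints at [1.32, 0.332, -0.065, 1.46, 0.022, 1.35, -0.088], TCP at [0.141, -0.609, 0.25] pointing down, gripper open.
Joint ranges: [-2.6, 2.6], [-0.5, 2.12], [-1.47, 1.34], [0.16, 2.42], [-1.27, 4.41], [0.06, 2.06], [-2.6, 2.6]. Speed limits (rad/s): [2.22, 2.22, 2.79, 2.79, 3.14, 3.14, 3.14].

### API

Orientations are given as a unit quaternion [x, y, z, w].
In Python, from workcell import manip gives the robot as it stands.
- The arm moves only by the shell command python3 -m jog 'ROWS' [FORCE]. ROWS is JSON, a list of rows, each an object with "offset": the shift along the tool's x, y, z as a fraction of full scale, a list of three; "rotation": the turn, a rotation vector about the tool's x, y, z as a fraction of full scale, a list of three; "fingers": the opening, from -1 (shut) to 1 (fully open), so that 0 is half open. A call has 1 to 8 rows; each row shifts and turns the commanded pose from where the row before left it, along the tool's axes as they then stand; what a row does not reach is not made up. Full scale, the value 1, is 0.15 m for a shift and 2 rad for a turn. A row lasts 1/8 s, in which the tool goes at most 62.5 mm and 10.7 degrees, less where a joint would pass 70% of its speed; a pose out of reach is approached as far as the arm can. A call with a number of a shift or a turn outside -1 to 1 is refused whole. A call with a gripper value outside its range is refused whole. The fingers move at their own pace and stop on an object; FORCE is the grip in N (left out, the last holds). Time passes only in rows, so rows that do not move let the fingers close. It gives the time, the measured TCP pose, the force and the opening at its end, in the units of the state.
- manip.get_obs(): the state, without advancing time (a new reading comes with each control period).
- manip.camera(name): name is "scene" or "top" or "wrist"; returns the picture (384x512x3 uint8, red, green, blue); there is no depth.
- manip.camera_info(name): a dict with "mtx" (3x3 intrinsics, pixels), "xyz" and "rotation" of the camera in the world. Camera axes: x right, y down, z forward; pixel columns grow to the right and rows downward; lengths in m; the calibration is good to about 2 mm. The wrist camera is an equidistant fisheye: a pixel r from the principal point sees the ray r / f radians off the axis. A picture is of the moment at which its call begins: read the wrist's pose just before it. camera_info takes no time and is no camera call; for the wrist camera it gives the pose at the moment of the call.
- manip.hand_in(): hands the job in, once; it reports no verdict.
Trained networks look in the newest picture that a camera, given by its name, has taken for a name from the list of things; names that differ only in an ending like _2 or _b are one class to them, and where a whole thing is asked for, a point or a joint stands for the part that bears it (a point fixed in the world has none). Each returns a list of dicts, best first, with "conf" (0 to 1); they miss things now and then, are a little off and sometimes report something else, mostly with a low value. They report only what shows in the picture. A call takes as long as a camera call. They do not tell look-alikes from the thing itself.
- manip.recognise(camera, query): "bbox" ([left, top, right, bottom] in pixels, round what is visible of it).
The state is a dict: "clock": time; "joint_pos": joint angles; "joint_velocities": joint speeds; "tau": joint torques, N m; "position": TCP position; "ee_rot": TCP orientation; "ft_force": force on the tool from outside, world axes, zero at the start; "torque": the same for the moment, N m; "grip_width": opening from 0.0 (shut) to 1.0 (fully open).
Only numpy, scipy, OpenCV 4.12 (cv2) and the standard library are available. Lean on these libraries where they do the work, as an engineer would, in place of code of your own. Each camera call takes 0.05 s, during which the arm holds its last target. There are 200 camera calls.

### The job

Load the steel carrier plate into the measuring fixture by pushing alone: with the fingertips on its ribbed thumb pad, press it down hard on the white sprung bed so that it clears the two steel keepers, and slide it along the channel, under the brass drag spring, until it is fully home against the end stop and the bed has popped up again behind it. Do not lift or tip the plate, leave everything else where it is, and finish with the hand clear.

Things in the scene. Friction and masses are not known exactly. Their poses are not given: they have to be found in the camera images.
- fixture: Loading fixture fixed to the table, its place and heading vary: an open-topped channel 252 mm long, 78 mm wide inside. Origin on the table, on the channel's centre line, where the white sprung bed (x -131 to 0 mm) meets the fixed floor (x 0 to 112.5, 20 mm above the table). +x: the way the plate slides; z up. Black side walls 33.5 mm high. A 12 mm high ledge (y -52 to -98 mm) runs along one side.
- mouth (a point): Mid-point of the line where the two steel keepers begin, at the height of their undersides (33.5 mm above the table). The keepers run from here 58 mm in fixture +x, 4 mm thick, above the plate's left and right edges; the gap between them, 58 mm wide, lets the fingers through.
- bridge (a point): Top centre of the black bridge bar across the channel, at fixture x 71 mm: 10 mm thick, top 48.5 mm, underside 35 mm above the table. The brass drag spring hangs from its far side.
- stop (a point): Top centre of the end stop's face, at fixture x 112.5 mm, 34 mm above the table: the plate's front edge meets this face when it is home.
- carrier: Loose steel plate 110 x 76 x 10 mm, about 0.25 kg, in the channel on the raised bed: underside 26.5 mm, upper face 36.5 mm above the table, 3 mm too high for the keepers. Origin: centre of its underside; x (110 mm side) points to the end stop, z up. Home: centre at fixture x 57.5 mm, underside on the floor (20 mm), its rear edge 2.5 mm past the bed.
- thumb_pad (a point): Centre of the ribbed thumb pad on the plate's upper face, 34 mm behind the plate's centre; the pad is 42 mm long (from the rear edge to the ridge). Ahead of it stands a cross ridge to push against: upright rear face 21 mm ahead of this point, 8 mm high, 50 mm wide, its front sloping off over 16 mm (nothing to grip). The flat front with four small connector shells goes under the bridge.
- bed (a joint): How far the white sprung bed is pressed straight down, m: 0 = up (top 26.5 mm above the table), 0.006 = on its hard stop (20.5 mm). Spring 1 N/mm, preload 6 N: 12 N brings it fully down (the plate's weight, 2.5 N, helps). The plate clears the keepers with 3 mm, best 5 mm or more. It must stay down all the way in; it springs back to 0 once the plate's rear edge has left it.
- leaf (a joint): Angle of the brass drag spring, rad: 0 at rest, about 0.09 with the plate under it, then bearing on it with about 5 N. A leaf 14 mm wide, 30 mm long, hung from the bridge, sloping down in fixture +x; its tip (fixture x 105 mm) rests 2.5 mm below the top of a plate lying on the floor. The plate lifts it as it slides under.
- shell_a: Bystander: metal connector shell, 44 x 14 x 17 mm, on the fixture's ledge; origin centre of underside. Leave alone.
- gauge_ring: Bystander: steel gauge ring, 34 mm across, 12 mm high, on the fixture's ledge; origin centre of underside. Leave alone.
- shell_b: Bystander: metal connector shell, 44 x 14 x 17 mm, on the table; origin centre of underside. Leave alone.
- bottle: Bystander: clear water bottle with white cap, 64 mm across, 200 mm high; origin centre of underside. Leave alone.
- mouse: Bystander: black computer mouse, 105 x 60 x 33 mm; origin centre of underside. Leave alone.
- adapter: Bystander: black power adapter, 95 x 45 x 30 mm; origin centre of underside. Leave alone.
- lens: Bystander: black lens barrel, 40 mm across, 62 mm high, standing; origin centre of underside. Leave alone.
Not all that is in view belongs to the job. Several things have the shape of the carrier; the one meant has the colours described above.

How it is judged:
By the outcome, as a careful person would: the job done as asked, in the order asked, and still so for the second after the job is handed in, with the robot touching nothing.
It also fails if it takes over 38 s, if anything falls off the work surface, if the arm or the gripper's body presses on something with over 40 N, if the wrist force passes 120 N, or if a joint passes its speed limit or range.

## Working session

There is one attempt and no reset: what is moved stays moved. The work goes in short steps, Python scripts to look and compute and a shell command to move; the robot and the scene stay as the last step left them, time stands still between calls to the robot, and variables do not carry over. Pictures are saved under pics/ and viewed, about 8 in all and at most 12, crops included, and the job is handed in when it is done.

```bash
mkdir -p pics; ls
python3 - <<'E'
from workcell import manip
import cv2,numpy as np
o=manip.get_obs()
for k in ("clock","position","ee_rot","ft_force","grip_width"): print(k,np.round(o[k],4))
ims=[]
for c in("scene","top"):
    im=manip.camera(c);cv2.imwrite(f'pics/{c}0.png',im[...,::-1])
    i=manip.camera_info(c);print(c,np.round(i["mtx"],1).tolist(),np.round(i["xyz"],4),np.round(i["rotation"],4).tolist())
    for q in("carrier","thumb_pad","fixture","bed","shell_a","gauge_ring","leaf"):
        print(q,[(round(d["conf"],2),np.round(d["bbox"]).astype(int).tolist()) for d in manip.recognise(c,q)])
E
```

```text
pics
clock 0.0
position [ 0.1411 -0.6085  0.2495]
ee_rot [ 9.935e-01  1.137e-01 -1.000e-04 -7.000e-04]
ft_force [-0.4365 -0.4539  0.1315]
grip_width 1.0029
scene [[369.6, 0.0, 258.0], [0.0, 369.6, 194.8], [0.0, 0.0, 1.0]] [0.8206 0.4317 0.7359] [0.2617, 0.9045, -0.321, -0.1017]
carrier [(0.78, [176, 158, 229, 197]), (0.71, [216, 199, 262, 241]), (0.58, [242, 151, 290, 188])]
thumb_pad [(0.91, [242, 153, 287, 188]), (0.81, [215, 197, 260, 240]), (0.62, [179, 159, 227, 203])]
fixture [(0.75, [190, 192, 297, 310])]
bed [(0.61, [236, 229, 262, 246])]
shell_a [(0.73, [366, 306, 389, 316]), (0.52, [204, 233, 219, 251])]
gauge_ring [(0.66, [214, 259, 231, 276])]
leaf []
top [[377.1, 0.0, 258.3], [0.0, 377.1, 190.4], [0.0, 0.0, 1.0]] [ 0.2912 -0.0198  1.1289] [0.7465, -0.6576, 0.068, -0.0755]
carrier [(0.86, [284, 207, 312, 249]), (0.84, [304, 162, 348, 195]), (0.61, [249, 156, 286, 186]), (0.45, [203, 131, 294, 192])]
thumb_pad [(0.91, [248, 156, 288, 188]), (0.74, [302, 161, 347, 195]), (0.59, [284, 211, 314, 244])]
fixture [(0.7, [200, 131, 295, 194]), (0.23, [248, 157, 287, 191])]
bed [(0.53, [242, 155, 255, 176])]
shell_a [(0.56, [258, 143, 273, 149]), (0.52, [144, 197, 158, 207])]
gauge_ring [(0.59, [201, 133, 300, 197])]
leaf [(0.58, [204, 132, 294, 196]), (0.56, [210, 153, 226, 164]), (0.45, [146, 228, 169, 238])]
```

Run:
```python
import cv2,numpy as np
t=cv2.imread('pics/top0.png')[110:270,130:370];s=cv2.imread('pics/scene0.png')[140:320,160:400]
a=cv2.resize(t,None,fx=2.5,fy=2.5,interpolation=2)[:,:600];t=cv2.resize(t,(600,400),interpolation=2);s=cv2.resize(s,(600,450),interpolation=2)
cv2.imwrite('pics/t0.png',t);cv2.imwrite('pics/s0.png',s)
```

```text
(no output)
```

View pics/t0.png

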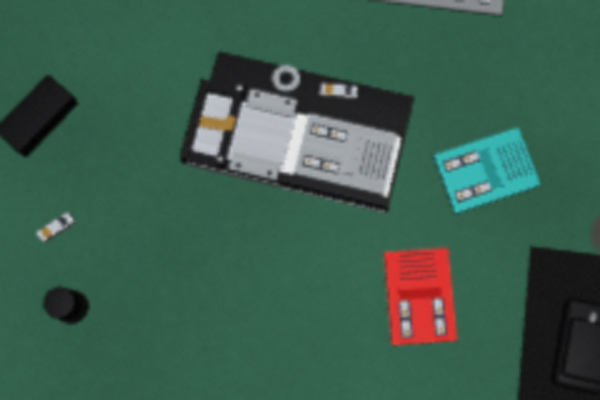

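View pics/s0.png

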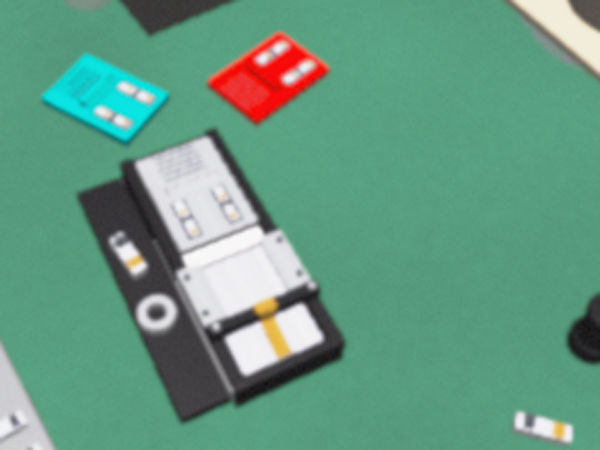

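Candidates in the top view: grey steel plate (268,172) in the fixture, cyan (325,178), and red (298,229). The steel one fits: it lies in the channel on the white bed, and both pictures show it clearly. Next I'll work out a rough pose.

```bash
cat > h.py <<'E'
import numpy as np,cv2
from scipy.spatial.transform import Rotation as R
from workcell import manip
def ray(info,px,fish=False):
    M=np.array(info["mtx"]);u=(np.atleast_2d(px)-M[:2,2])/[M[0,0],M[1,1]]
    if fish:
        r=np.linalg.norm(u,axis=1,keepdims=True);d=np.c_[u/np.maximum(r,1e-9)*np.sin(r),np.cos(r)]
    else: d=np.c_[u,np.ones(len(u))]
    return d@R.from_quat(info["rotation"]).as_matrix().T
def onz(info,px,z,fish=False):
    d=ray(info,px,fish);c=np.array(info["xyz"]);return c+d*((z-c[2])/d[:,2])[:,None]
def proj(info,P,fish=False):
    M=np.array(info["mtx"]);p=(np.atleast_2d(P)-info["xyz"])@R.from_quat(info["rotation"]).as_matrix()
    if fish:
        n=np.linalg.norm(p[:,:2],axis=1);s=np.arctan2(n,p[:,2])/n
        return p[:,:2]*s[:,None]*M[0,0]+M[:2,2]
    return p[:,:2]/p[:,2:]*[M[0,0],M[1,1]]+M[:2,2]
E
python3 - <<'E'
from h import *
t=manip.camera_info("top");s=manip.camera_info("scene")
f=lambda l:np.array(l)/2.5+[130,110]
P=onz(t,f([(310,115),(401,135),(388,195),(294,172)]),.0365);print("plate top",P.round(4))
d=(P[0]+P[3]-P[1]-P[2])/2;print("dir",d,np.degrees(np.arctan2(d[1],d[0])),"c",P.mean(0))
Q=onz(s,np.array([(210,135),(263,225),(188,253),(136,165)])/2.5+[160,140],.0365);print(Q.round(4));d=(Q[1]+Q[2]-Q[0]-Q[3])/2;print(np.degrees(np.arctan2(d[1],d[0])),Q.mean(0))
# bed-floor/keepers
o=manip.get_obs();print("tool x,y",R.from_quat(o["ee_rot"]).as_matrix()[:,:2].T.round(3))
w=manip.camera_info("wrist");print(w)
print("cam in tool",R.from_quat(o["ee_rot"]).inv().apply(np.array(w["xyz"])-o["position"]))
E
```

```text
plate top [[ 0.6185  0.0323  0.0365]
 [ 0.6076 -0.0793  0.0365]
 [ 0.5324 -0.072   0.0365]
 [ 0.5461  0.0421  0.0365]]
dir [0.01232437 0.11288466 0.        ] 83.76931499832784 c [ 0.57612279 -0.01922793  0.0365    ]
[[ 0.5298 -0.0656  0.0365]
 [ 0.5439  0.0503  0.0365]
 [ 0.6167  0.04    0.0365]
 [ 0.6089 -0.0711  0.0365]]
84.52095675690687 [ 0.57482882 -0.01159763  0.0365    ]
tool x,y [[ 0.974  0.226  0.   ]
 [ 0.226 -0.974  0.   ]]
{'mtx': array([[297.31863964,   0.        , 250.54412804],
       [  0.        , 297.31863964, 191.55743186],
       [  0.        ,   0.        ,   1.        ]]), 'xyz': array([ 0.2202175 , -0.5911013 ,  0.37472378]), 'rotation': array([ 0.77284289, -0.61393147, -0.09979927,  0.12586552])}
cam in tool [ 0.08100549  0.0005787  -0.12436901]
```

```bash
python3 -m jog '[{"offset":[0.41,-0.03,0],"rotation":[0,0,-0.052],"fingers":-1},{"offset":[0.41,-0.03,0],"rotation":[0,0,-0.052],"fingers":-1},{"offset":[0.41,-0.03,0],"rotation":[0,0,-0.052],"fingers":-1},{"offset":[0.41,-0.03,0],"rotation":[0,0,-0.052],"fingers":-1},{"offset":[0.41,-0.03,0],"rotation":[0,0,-0.052],"fingers":-1},{"offset":[0.41,-0.03,0],"rotation":[0,0,-0.052],"fingers":-1}]' 40; python3 -m jog '[{"offset":[0.41,-0.03,0],"rotation":[0,0,-0.052],"fingers":-1},{"offset":[0.41,-0.03,0],"rotation":[0,0,-0.052],"fingers":-1},{"offset":[0.41,-0.03,0],"rotation":[0,0,-0.052],"fingers":-1},{"offset":[0.41,-0.03,0],"rotation":[0,0,-0.052],"fingers":-1},{"offset":[0.3,-0.03,0],"rotation":[0,0,-0.052],"fingers":-1},{"offset":[0,0,0],"rotation":[0,0,-0.052],"fingers":-1},{"offset":[0,0,0],"rotation":[0,0,0],"fingers":-1}]' 40
python3 - <<'E'
from h import *
o=manip.get_obs();X=R.from_quat(o["ee_rot"]).as_matrix();print(o["position"],X.round(3).tolist(),o["clock"])
w=manip.camera_info("wrist");np.save("w0.npy",w,allow_pickle=True)
im=manip.camera("wrist");cv2.imwrite("pics/w0.png",cv2.resize(im[...,::-1],(800,600),interpolation=2))
for q in("carrier","thumb_pad","fixture","bed"):
    print(q,[(round(d["conf"],2),np.round(d["bbox"]).astype(int).tolist()) for d in manip.recognise("wrist",q)])
E
```

```text
clock: 1.55
position: [0.451, -0.4138, 0.2503]
ee_rot: [0.91, 0.415, 0.0, 0.0]
ft_force: [1.4, -0.5, -0.4]
grip_width: -0.001
clock: 2.42
position: [0.574, -0.1546, 0.2503]
ee_rot: [0.74, 0.673, -0.0, 0.0]
ft_force: [-0.3, -0.5, -0.5]
grip_width: 0.001
[ 0.57399194 -0.15462304  0.25033612] [[0.095, 0.995, 0.0], [0.995, -0.095, -0.0], [-0.0, 0.0, -1.0]] 2.425
carrier [(0.91, [90, 109, 182, 186]), (0.72, [210, 136, 307, 232]), (0.69, [202, 0, 278, 96]), (0.21, [193, 0, 322, 107])]
thumb_pad [(0.88, [213, 135, 311, 233]), (0.74, [206, 4, 278, 92]), (0.59, [91, 111, 182, 187])]
fixture [(0.97, [195, 2, 324, 107])]
bed [(0.49, [208, 97, 275, 100])]
```

View pics/w0.png

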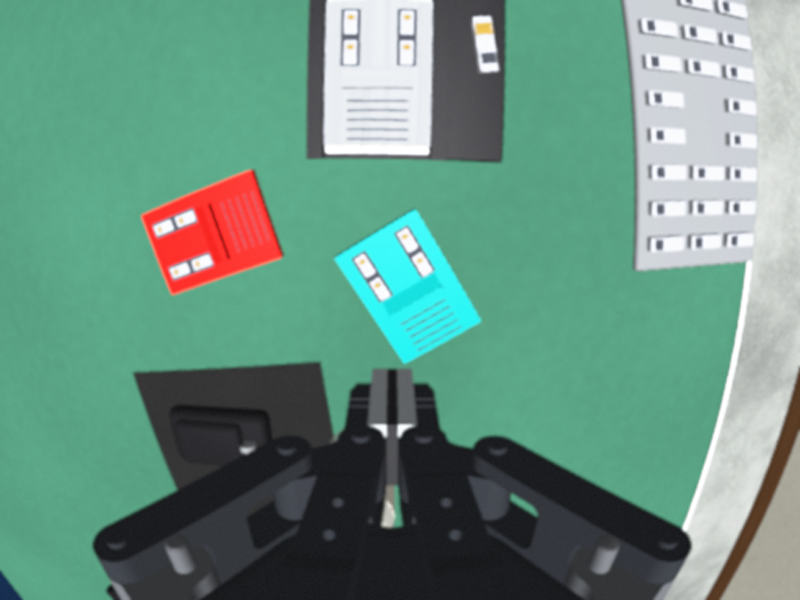

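The steel plate is at the top centre (380,75 in the enlargement), with the rear bed strip at row 152. The cyan and red plates are loose on the table. I'll go over the fixture for a proper measurement.

```bash
python3 -m jog '[{"offset":[0.35,0,0],"rotation":[0,0,0],"fingers":-1},{"offset":[0.3,0,0],"rotation":[0,0,0],"fingers":-1},{"offset":[0,0,0],"rotation":[0,0,0],"fingers":-1}]' 40
python3 - <<'E'
from h import *
o=manip.get_obs();print(o["position"],o["clock"],o["ft_force"])
w=manip.camera_info("wrist");np.save("w1.npy",w,allow_pickle=True)
im=manip.camera("wrist");cv2.imwrite("pics/w1raw.png",im[...,::-1]);cv2.imwrite("pics/w1.png",cv2.resize(im[0:300,100:500,::-1],(800,600),interpolation=2))
for q in("carrier","thumb_pad","fixture","bed"):
    print(q,[(round(d["conf"],2),np.round(d["bbox"]).astype(int).tolist()) for d in manip.recognise("wrist",q)])
E
```

```text
clock: 3.05
position: [0.5834, -0.0533, 0.2507]
ee_rot: [0.738, 0.675, 0.001, -0.0]
ft_force: [-0.1, -0.2, -0.0]
grip_width: 0.002
[ 0.58340455 -0.05328232  0.25070104] 3.05 [-0.10700569 -0.18024188 -0.02566605]
carrier [(0.91, [216, 211, 299, 276]), (0.65, [206, 84, 278, 181]), (0.4, [197, 2, 323, 188])]
thumb_pad [(0.95, [101, 184, 187, 254]), (0.64, [215, 209, 304, 278])]
fixture [(0.73, [199, 0, 326, 189]), (0.35, [209, 89, 280, 181])]
bed []
```

View pics/w1.png

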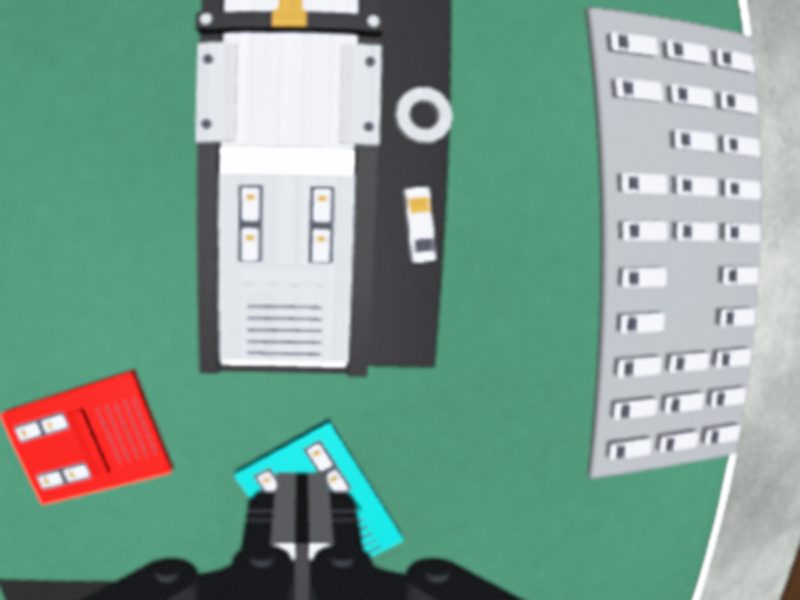

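Run:
```python
from h import *
w=np.load("w1.npy",allow_pickle=True).item();w0=np.load("w0.npy",allow_pickle=True).item();t=manip.camera_info("top")
# refine corner pixels by subpixel-ish enlargement is by eye: crop coords/2+(100,0)
f=lambda l:np.array(l)/2.+[100,0]
P=onz(w,f([(220,175),(356,175),(348,366),(220,362)]),.0365,True);print("plate",P.round(4),P.mean(0))
for a,b in((0,3),(1,2)): d=P[a]-P[b];print("len",np.linalg.norm(d),"hd",np.degrees(np.arctan2(d[1],d[0])))
d=P[0]-P[1];print("w",np.linalg.norm(d),np.degrees(np.arctan2(d[1],d[0]))-90)
K=onz(w,f([(196,143),(382,145),(196,42),(382,46)]),.0375,True);print("keepers",K.round(4));d=K[2]+K[3]-K[0]-K[1];print(np.degrees(np.arctan2(d[1],d[0])),np.linalg.norm(d)/2)
d=K[2]-K[0];print(np.degrees(np.arctan2(d[1],d[0])));d=K[3]-K[1];print(np.degrees(np.arctan2(d[1],d[0])))
# heights by two views of rib-block ends/shell corners: w0 enl (347,87),(408,87) front rib ; w1 crop (247,306),(322,306)
def tri(i0,p0,i1,p1):
    A=[];b=[]
    for i,p in((i0,p0),(i1,p1)):
        d=ray(i,p,True)[0];M=np.eye(3)-np.outer(d,d)/(d@d);A.append(M);b.append(M@i["xyz"])
    return np.linalg.lstsq(np.vstack(A),np.hstack(b),rcond=None)[0]
for a,b in(((343,87),(247,306)),((411,87),(322,306)),((346,139),(247,353)),((411,140),(322,353))):
    print("tri",tri(w0,np.array(a)/1.5625,w,np.array(b)/2.+[100,0]).round(4))
o=manip.get_obs();print(np.degrees(np.arctan2(*R.from_quat(o["ee_rot"]).as_matrix()[[1,0],0])))
```

```text
plate [[ 0.5461  0.0415  0.0365]
 [ 0.622   0.0343  0.0365]
 [ 0.6093 -0.0771  0.0365]
 [ 0.5334 -0.0677  0.0365]] [ 0.57769569 -0.01724363  0.0365    ]
len 0.10991436159590942 hd 83.35943115843007
len 0.1120956510289066 hd 83.45383738308186
w 0.07626748795952688 84.57894310960037
keepers [[0.5345 0.0615 0.0375]
 [0.6379 0.0505 0.0375]
 [0.5398 0.121  0.0375]
 [0.6432 0.1085 0.0375]]
84.89151163404908 0.05900108844611248
84.91450869051275
84.86791498923694
tri [ 0.5555 -0.0296  0.068 ]
tri [ 0.597  -0.0337  0.0662]
tri [ 0.5501 -0.0633  0.0377]
tri [ 0.5953 -0.0686  0.0337]
84.40401163389964
```

Measured: rear ribs triangulate to z ≈ 0.036, plate centre ≈ (0.578,-0.017), channel heading ≈ 84.4° (the same as the tool's). The tool needs +5 mm in x and -9 mm in y, then lowering onto the pad.

```bash
python3 -m jog '[{"offset":[0.036,-0.061,0.1],"rotation":[0,0,0],"fingers":-1},{"offset":[0,0,0.3],"rotation":[0,0,0],"fingers":-1},{"offset":[0,0,0.3],"rotation":[0,0,0],"fingers":-1},{"offset":[0,0,0.3],"rotation":[0,0,0],"fingers":-1},{"offset":[0,0,0.18],"rotation":[0,0,0],"fingers":-1},{"offset":[0,0,0],"rotation":[0,0,0],"fingers":-1},{"offset":[0,0,0],"rotation":[0,0,0],"fingers":-1}]' 40
python3 - <<'E'
from h import *
im=manip.camera("wrist");cv2.imwrite("pics/w2.png",cv2.resize(im[60:260,130:390,::-1],(780,600),interpolation=2))
im=manip.camera("scene");cv2.imwrite("pics/s2.png",cv2.resize(im[140:320,160:400,::-1],(720,540),interpolation=2))
o=manip.get_obs();print(o["position"],o["ft_force"])
E
```

```text
clock: 4.18
position: [0.5754, -0.0519, 0.0746]
ee_rot: [0.74, 0.672, 0.001, 0.001]
ft_force: [0.7, -0.5, 0.9]
grip_width: -0.003
[ 0.57564755 -0.05175929  0.07494343] [-0.45633636 -0.38893699  0.20921258]
```

View pics/w2.png

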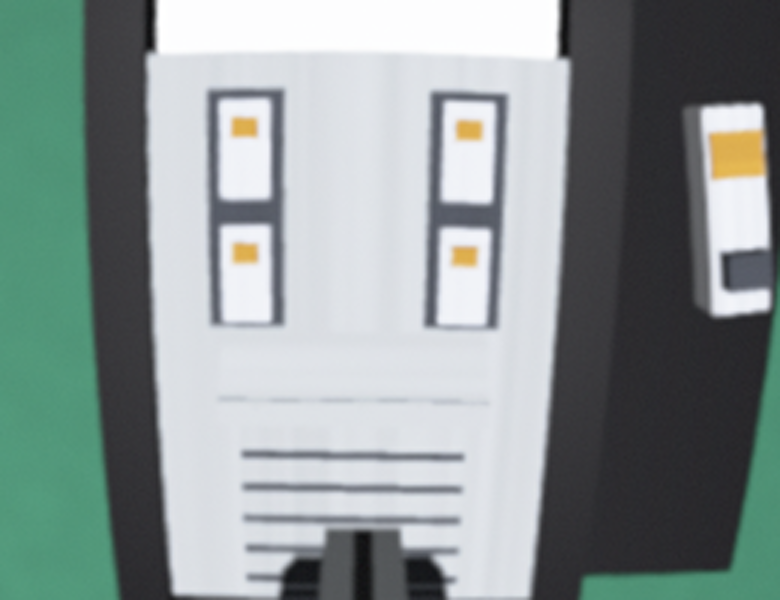

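The fingers stand centred over the ribs (crop 363,560), behind the ridge edge (row 400). Lowering to contact.

```bash
python3 -m jog '[{"offset":[0,0,0.1],"rotation":[0,0,0],"fingers":-1},{"offset":[0,0,0.02],"rotation":[0,0,0],"fingers":-1},{"offset":[0,0,0],"rotation":[0,0,0],"fingers":-1}]' 40; python3 -m jog '[{"offset":[0,0,0.02],"rotation":[0,0,0],"fingers":-1},{"offset":[0,0,0],"rotation":[0,0,0],"fingers":-1}]';  python3 -m jog '[{"offset":[0,0,0.02],"rotation":[0,0,0],"fingers":-1},{"offset":[0,0,0],"rotation":[0,0,0],"fingers":-1}]'
```

```text
clock: 4.65
position: [0.5743, -0.0516, 0.0551]
ee_rot: [0.74, 0.673, -0.0, -0.0]
ft_force: [-1.9, -1.5, 3.2]
grip_width: 0.001
clock: 4.9
position: [0.5746, -0.0516, 0.0524]
ee_rot: [0.74, 0.673, -0.0, 0.0]
ft_force: [-2.7, -0.1, 4.4]
grip_width: 0.003
clock: 5.15
position: [0.5747, -0.0515, 0.0497]
ee_rot: [0.74, 0.673, -0.0, 0.0]
ft_force: [-3.3, -1.6, 8.6]
grip_width: -0.002
```

```bash
python3 -m jog '[{"offset":[0,0,0.015],"rotation":[0,0,0],"fingers":-1},{"offset":[0,0,0],"rotation":[0,0,0],"fingers":-1}]';  python3 -m jog '[{"offset":[0,0,0.015],"rotation":[0,0,0],"fingers":-1},{"offset":[0,0,0],"rotation":[0,0,0],"fingers":-1}]'
```

```text
clock: 5.4
position: [0.5749, -0.0517, 0.0491]
ee_rot: [0.74, 0.673, -0.0, 0.001]
ft_force: [-11.7, -1.3, 25.4]
grip_width: -0.001
clock: 5.65
position: [0.5751, -0.0517, 0.0487]
ee_rot: [0.74, 0.673, -0.001, 0.001]
ft_force: [-19.8, -1.9, 45.5]
grip_width: -0.002
```

```bash
python3 -m jog '[{"offset":[0.02,-0.01,-0.01],"rotation":[0,0,0],"fingers":-1},{"offset":[0.02,0,0],"rotation":[0,0,0],"fingers":-1},{"offset":[0.02,0,0],"rotation":[0,0,0],"fingers":-1}]';  python3 -m jog '[{"offset":[0.03,0,0],"rotation":[0,0,0],"fingers":-1},{"offset":[0.03,0,0],"rotation":[0,0,0],"fingers":-1}]'
```

```text
clock: 6.02
position: [0.5753, -0.0492, 0.0492]
ee_rot: [0.742, 0.671, -0.002, 0.004]
ft_force: [-9.3, -22.2, 30.2]
grip_width: 0.0
clock: 6.28
position: [0.5773, -0.0389, 0.0493]
ee_rot: [0.741, 0.671, -0.0, 0.004]
ft_force: [-3.3, -16.6, 23.0]
grip_width: 0.002
```

Run:
```python
from h import *
w=manip.camera_info("wrist");np.save("w3.npy",w,allow_pickle=True)
im=manip.camera("wrist");cv2.imwrite("pics/w3.png",cv2.resize(im[20:260,120:400,::-1],(700,600),interpolation=2))
o=manip.get_obs();print(o["position"],o["ft_force"])
```

```text
[ 0.57745872 -0.03800887  0.04933799] [ -2.43795014 -15.30062806  23.18122283]
```

View pics/w3.png

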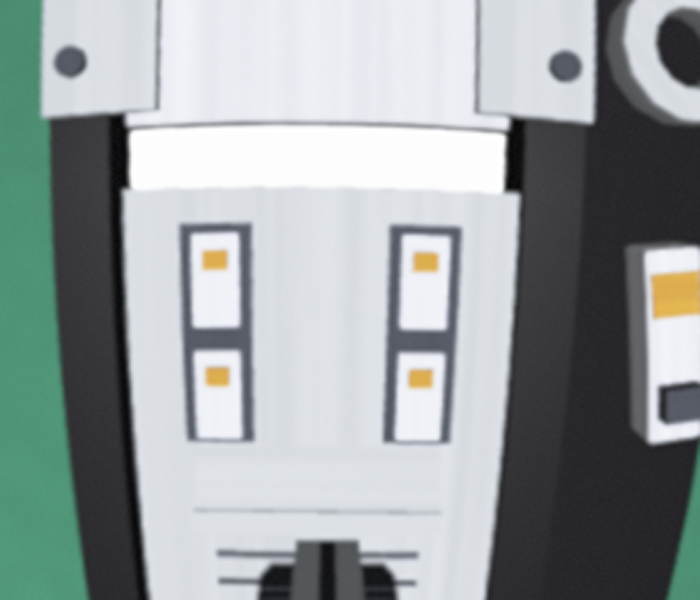

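The plate lies level with its front edge (row 188) still about 10 mm short of the keepers (row 115). The bed is on its hard stop (23 N at z 0.0493). Sliding on.

```bash
python3 -m jog '[{"offset":[0.03,0,0],"rotation":[0,0,0],"fingers":-1},{"offset":[0.03,0,0],"rotation":[0,0,0],"fingers":-1},{"offset":[0.03,0,0],"rotation":[0,0,0],"fingers":-1}]';  python3 -m jog '[{"offset":[0.04,0,0.002],"rotation":[0,0,0],"fingers":-1},{"offset":[0.04,0,0],"rotation":[0,0,0],"fingers":-1},{"offset":[0.04,0,0],"rotation":[0,0,0],"fingers":-1}]'
```

```text
clock: 6.7
position: [0.5788, -0.026, 0.0493]
ee_rot: [0.742, 0.671, -0.001, 0.005]
ft_force: [-3.5, -18.6, 25.5]
grip_width: 0.001
clock: 7.08
position: [0.5807, -0.009, 0.0494]
ee_rot: [0.742, 0.671, -0.001, 0.005]
ft_force: [-4.1, -21.9, 28.3]
grip_width: 0.002
```

```bash
python3 -m jog '[{"offset":[0.05,0,0],"rotation":[0,0,0],"fingers":-1},{"offset":[0.05,0,0],"rotation":[0,0,0],"fingers":-1},{"offset":[0.05,0,0],"rotation":[0,0,0],"fingers":-1}]';  python3 -m jog '[{"offset":[0.05,0,0],"rotation":[0,0,0],"fingers":-1},{"offset":[0.05,0,0],"rotation":[0,0,0],"fingers":-1},{"offset":[0.05,0,0],"rotation":[0,0,0],"fingers":-1}]'
python3 - <<'E'
from h import *
im=manip.camera("scene")[150:290,190:320,::-1];cv2.imwrite("pics/s4.png",cv2.resize(im,(520,560),interpolation=2))
im=manip.camera("wrist");cv2.imwrite("pics/w4.png",cv2.resize(im[20:260,120:400,::-1],(700,600),interpolation=2))
o=manip.get_obs();print(o["position"],o["ft_force"])
E
```

```text
clock: 7.45
position: [0.5833, 0.0139, 0.0494]
ee_rot: [0.742, 0.671, -0.0, 0.005]
ft_force: [-3.4, -20.6, 28.9]
grip_width: 0.001
clock: 7.82
position: [0.5857, 0.0366, 0.0495]
ee_rot: [0.742, 0.671, -0.0, 0.005]
ft_force: [-1.6, -21.3, 28.0]
grip_width: 0.0
[0.58573567 0.03818738 0.04948017] [ -1.47648241 -15.28251756  27.39093355]
```

View pics/w4.png

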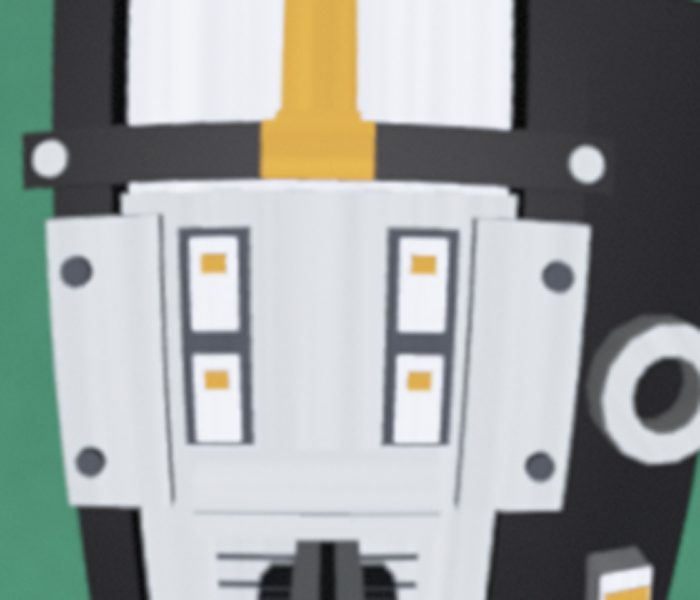

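The plate is well under the keepers, its front edge (row 190) just at the bridge, square in the channel. It moves with the fingers, with no slip. About 48 mm to go.

```bash
python3 -m jog '[{"offset":[0.05,0,0],"rotation":[0,0,0],"fingers":-1},{"offset":[0.05,0,0],"rotation":[0,0,0],"fingers":-1},{"offset":[0.05,0,0],"rotation":[0,0,0],"fingers":-1}]';  python3 -m jog '[{"offset":[0.05,0,0],"rotation":[0,0,0],"fingers":-1},{"offset":[0.04,0,0],"rotation":[0,0,0],"fingers":-1},{"offset":[0.02,0,0],"rotation":[0,0,0],"fingers":-1}]'
```

```text
clock: 8.3
position: [0.5879, 0.0593, 0.0494]
ee_rot: [0.742, 0.671, -0.0, 0.005]
ft_force: [-2.1, -19.0, 27.9]
grip_width: -0.002
clock: 8.68
position: [0.5893, 0.0743, 0.0493]
ee_rot: [0.742, 0.671, -0.001, 0.005]
ft_force: [-5.5, -29.4, 33.8]
grip_width: 0.003
```

```bash
python3 -m jog '[{"offset":[0.02,0,0],"rotation":[0,0,0],"fingers":-1},{"offset":[0.02,0,0],"rotation":[0,0,0],"fingers":-1}]'; python3 -m jog '[{"offset":[0.02,0,0],"rotation":[0,0,0],"fingers":-1},{"offset":[0.0,0,0],"rotation":[0,0,0],"fingers":-1}]'
```

```text
clock: 8.93
position: [0.5901, 0.0784, 0.0494]
ee_rot: [0.742, 0.67, -0.002, 0.006]
ft_force: [-3.9, -30.0, 32.8]
grip_width: -0.004
clock: 9.18
position: [0.5905, 0.0818, 0.0494]
ee_rot: [0.742, 0.67, -0.001, 0.006]
ft_force: [-2.6, -27.8, 31.2]
grip_width: -0.0
```

```bash
python3 -m jog '[{"offset":[0.02,0,0],"rotation":[0,0,0],"fingers":-1},{"offset":[0.02,0,0],"rotation":[0,0,0],"fingers":-1},{"offset":[0,0,0],"rotation":[0,0,0],"fingers":-1}]'
python3 - <<'E'
from h import *
im=manip.camera("scene")[150:310,180:320,::-1];cv2.imwrite("pics/s5.png",cv2.resize(im,(525,600),interpolation=2))
im=manip.camera("wrist");a=cv2.resize(im[0:260,120:400,::-1],(560,520),interpolation=2);cv2.imwrite("pics/w5.png",a)
o=manip.get_obs();print(o["position"],o["ft_force"])
E
```

```text
clock: 9.55
position: [0.5911, 0.0888, 0.0491]
ee_rot: [0.742, 0.67, -0.001, 0.006]
ft_force: [-1.8, -25.1, 27.4]
grip_width: 0.0
[0.59106782 0.08876461 0.04910302] [ -1.19626553 -25.10346193  26.91943539]
```

View pics/w5.png

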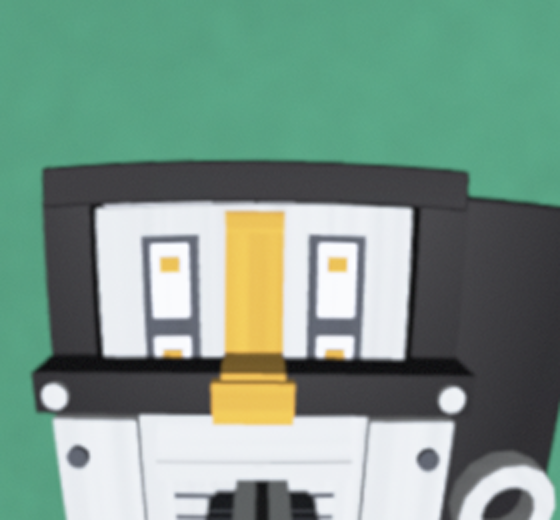

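The plate's front edge (row 206) is at or within 1–2 mm of the stop, and the leaf lies on it. I'll push on to seat it until the force or slip tells.

```bash
python3 -m jog '[{"offset":[0.015,0,0],"rotation":[0,0,0],"fingers":-1},{"offset":[0,0,0],"rotation":[0,0,0],"fingers":-1}]'; python3 -m jog '[{"offset":[0.015,0,0],"rotation":[0,0,0],"fingers":-1},{"offset":[0,0,0],"rotation":[0,0,0],"fingers":-1}]'
```

```text
clock: 9.9
position: [0.5911, 0.0892, 0.049]
ee_rot: [0.743, 0.67, -0.002, 0.006]
ft_force: [-2.6, -29.6, 31.3]
grip_width: 0.001
clock: 10.15
position: [0.5912, 0.0893, 0.0491]
ee_rot: [0.743, 0.669, -0.003, 0.007]
ft_force: [-5.3, -35.7, 33.7]
grip_width: 0.001
```

```bash
python3 -m jog '[{"offset":[0.015,0,0],"rotation":[0,0,0],"fingers":-1},{"offset":[0,0,0],"rotation":[0,0,0],"fingers":-1}]'; python3 -m jog '[{"offset":[0.015,0,0],"rotation":[0,0,0],"fingers":-1},{"offset":[0,0,0],"rotation":[0,0,0],"fingers":-1}]'
```

```text
clock: 10.4
position: [0.5912, 0.0894, 0.049]
ee_rot: [0.744, 0.669, -0.005, 0.007]
ft_force: [-8.6, -42.2, 39.4]
grip_width: -0.0
clock: 10.65
position: [0.5912, 0.0895, 0.049]
ee_rot: [0.744, 0.668, -0.006, 0.008]
ft_force: [-11.3, -48.3, 41.6]
grip_width: 0.003
```

Firmly blocked: y stays put while the push rises to 48 N, and the plate has dropped 0.4 mm onto the floor. Unwinding the push gradually before lifting.

```bash
python3 -m jog '[{"offset":[-0.03,0,0],"rotation":[0,0,0],"fingers":-1},{"offset":[-0.02,0,0],"rotation":[0,0,0],"fingers":-1},{"offset":[0,0,0],"rotation":[0,0,0],"fingers":-1}]'
```

```text
clock: 11.02
position: [0.5911, 0.0891, 0.0491]
ee_rot: [0.742, 0.67, -0.001, 0.006]
ft_force: [-2.0, -26.8, 29.0]
grip_width: -0.002
```

```bash
python3 -m jog '[{"offset":[-0.02,0,0],"rotation":[0,0,0],"fingers":-1},{"offset":[-0.01,0,0],"rotation":[0,0,0],"fingers":-1},{"offset":[0,0,0],"rotation":[0,0,0],"fingers":-1}]'
```

```text
clock: 11.4
position: [0.5911, 0.089, 0.0491]
ee_rot: [0.741, 0.671, 0.001, 0.004]
ft_force: [2.6, -14.6, 20.8]
grip_width: 0.003
```

```bash
python3 -m jog '[{"offset":[-0.013,0,-0.005],"rotation":[0,0,0],"fingers":-1},{"offset":[0,0,0],"rotation":[0,0,0],"fingers":-1}]'; python3 -m jog '[{"offset":[0,0,-0.02],"rotation":[0,0,0],"fingers":-1},{"offset":[0,0,-0.05],"rotation":[0,0,0],"fingers":-1},{"offset":[0,0,-0.2],"rotation":[0,0,0],"fingers":-1},{"offset":[-0.1,0,-0.3],"rotation":[0,0,0],"fingers":-1},{"offset":[-0.2,0,-0.3],"rotation":[0,0,0],"fingers":-1},{"offset":[0,0,0],"rotation":[0,0,0],"fingers":-1},{"offset":[0,0,0],"rotation":[0,0,0],"fingers":-1}]'
python3 - <<'E'
from h import *
w=manip.camera_info("wrist");np.save("w6.npy",w,allow_pickle=True)
im=manip.camera("wrist");cv2.imwrite("pics/w6raw.png",im[...,::-1]);a=cv2.resize(im[0:200,160:360,::-1],(600,600),interpolation=2);cv2.imwrite("pics/w6.png",a)
im=manip.camera("scene")[150:310,180:320,::-1];cv2.imwrite("pics/s6.png",cv2.resize(im,(525,600),interpolation=2))
o=manip.get_obs();print(o["position"],o["ft_force"])
E
```

```text
clock: 11.65
position: [0.5906, 0.0889, 0.0491]
ee_rot: [0.741, 0.672, 0.002, 0.003]
ft_force: [5.9, -9.2, 12.6]
grip_width: -0.005
clock: 12.52
position: [0.5822, 0.0475, 0.1769]
ee_rot: [0.74, 0.673, 0.0, -0.0]
ft_force: [0.2, 0.9, -0.3]
grip_width: -0.004
[0.58177546 0.04792039 0.17604854] [ 0.31926005 -0.10707722 -0.47554085]
```

View pics/w6.png

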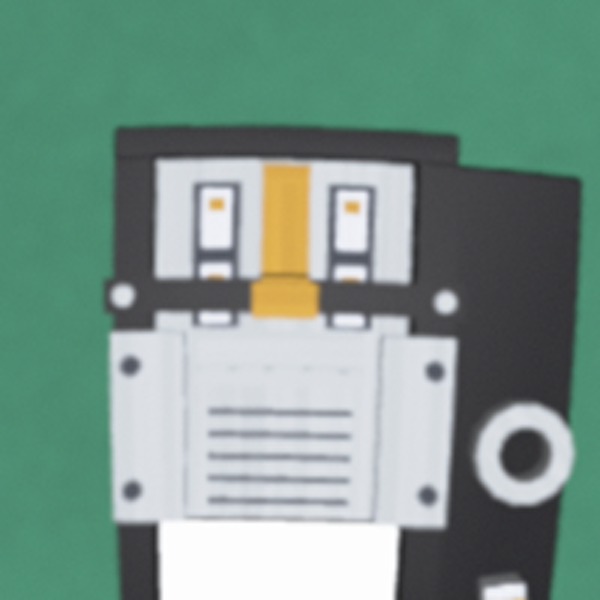

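View pics/s6.png

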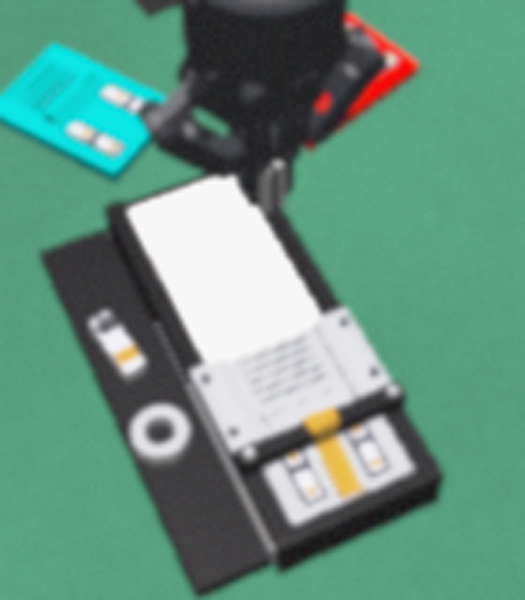

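Run:
```python
from h import *
w=np.load("w6.npy",allow_pickle=True).item();s=manip.camera_info("scene")
f=lambda l:np.array(l)/3.+[160,0]
u=np.array([.0962,.9954,0]);u/=np.linalg.norm(u);v=np.array([-u[1],u[0],0])
K=onz(w,f([(115,521),(446,527),(109,333),(457,338)]),.0375,True);B=onz(w,f([(122,295),(446,302)]),.0485,True)
S=onz(w,f([(155,157),(413,165)]),.034,True);F=onz(w,f([(155,160),(413,167)]),.030,True)
Rr=onz(w,f([(190,519),(370,522)]),.030,True);b5=onz(w,f([(160,522),(400,526)]),.0265,True);b0=onz(w,f([(160,522),(400,526)]),.0205,True)
d=K[2]+K[3]-K[0]-K[1];print("hd",np.degrees(np.arctan2(d[1],d[0])))
O=B.mean(0)-.071*u
for n,p in dict(K=K,B=B,stop=S,front=F,rear=Rr,bed_up=b5,bed_dn=b0).items(): print(n,"x",((p-O)@u*1e3).round(1),"y",((p-O)@v*1e3).round(1))
# scene: bed rear corners predicted
for z in(.0265,.0205):
    p=np.array([O+x*u+y*v for x,y in((-131,0.039),(-131,-.039),(0,.039),(0,-.039)) for x in[x/1e3]]);p[:,2]=z
    print(z,((proj(s,p)-[180,150])*3.75).round(0).tolist())
# white/bed width at several rows, wrist
im=cv2.imread("pics/w6raw.png",0)
for r in(178,184,190): print(r,im[r,205:300].tolist())
```

```text
hd 84.00938293472824
K x [ 2.6  0.9 60.5 59.4] y [ 51.8 -50.7  51.6 -51.5]
B x [71.8 70.2] y [ 45.7 -45.7]
stop x [113.2 111.3] y [ 37.9 -37.9]
front x [112.9 111.2] y [ 38.4 -38.6]
rear x [1.2 0.3] y [ 29.2 -27.7]
bed_up x [-0.7 -1.9] y [ 39.2 -37.9]
bed_dn x [-2.4 -3.5] y [ 40.  -38.8]
0.0265 [[229.0, 171.0], [119.0, 213.0], [322.0, 321.0], [205.0, 371.0]]
0.0205 [[229.0, 177.0], [120.0, 219.0], [321.0, 326.0], [205.0, 376.0]]
178 [60, 62, 62, 63, 61, 53, 55, 124, 217, 250, 253, 253, 253, 253, 253, 253, 253, 253, 253, 253, 253, 253, 253, 253, 253, 253, 253, 253, 253, 253, 253, 253, 253, 253, 253, 253, 253, 253, 253, 253, 253, 253, 253, 253, 253, 253, 253, 253, 253, 253, 253, 253, 253, 253, 253, 253, 253, 253, 253, 253, 253, 253, 253, 253, 253, 253, 253, 253, 253, 253, 253, 253, 253, 253, 253, 253, 253, 253, 253, 253, 253, 253, 253, 253, 253, 253, 251, 211, 118, 54, 55, 61, 62, 61, 62]
184 [60, 59, 58, 61, 60, 54, 53, 106, 197, 249, 253, 253, 253, 253, 253, 253, 253, 253, 253, 253, 253, 253, 253, 253, 253, 253, 253, 253, 253, 253, 253, 253, 253, 253, 253, 253, 253, 253, 253, 253, 253, 253, 253, 253, 253, 253, 253, 253, 253, 253, 253, 253, 253, 253, 253, 253, 253, 253, 253, 253, 253, 253, 253, 253, 253, 253, 253, 253, 253, 253, 253, 253, 253, 253, 253, 253, 253, 253, 253, 253, 253, 253, 253, 253, 253, 254, 245, 169, 72, 47, 57, 60, 62, 62, 60]
190 [59, 58, 58, 58, 59, 53, 49, 94, 188, 248, 254, 253, 253, 253, 253, 253, 253, 253, 253, 253, 253, 253, 253, 253, 253, 253, 253, 253, 253, 253, 253, 253, 253, 253, 253, 253, 253, 253, 253, 253, 253, 253, 253, 253, 253, 253, 253, 253, 253, 253, 253, 253, 253, 253, 253, 253, 253, 253, 253, 253, 253, 253, 253, 253, 253, 253, 253, 253, 253, 253, 253, 253, 253, 253, 253, 253, 253, 253, 253, 253, 253, 253, 253, 253, 253, 252, 230, 139, 57, 50, 58, 59, 60, 59, 59]
```

```bash
python3 -m jog '[{"offset":[-0.35,0,0],"rotation":[0,0,0],"fingers":-1},{"offset":[-0.35,0,0],"rotation":[0,0,0],"fingers":-1},{"offset":[0,0,0],"rotation":[0,0,0],"fingers":-1},{"offset":[0,0,0],"rotation":[0,0,0],"fingers":-1}]'
python3 - <<'E'
from h import *
w=manip.camera_info("wrist");np.save("w7.npy",w,allow_pickle=True);print(w["xyz"])
im=manip.camera("wrist");cv2.imwrite("pics/w7raw.png",im[...,::-1])
p=proj(w,[.5868,.0565,.03],True)[0];print(p)
x,y=p.astype(int);x0,y0=max(x-65,0),max(y-50,0);print(x0,y0);cv2.imwrite("pics/w7.png",cv2.resize(im[y0:y0+100,x0:x0+130,::-1],(780,600),interpolation=2))
E
```

```text
clock: 13.12
position: [0.5723, -0.0565, 0.1764]
ee_rot: [0.74, 0.673, -0.0, -0.001]
ft_force: [-0.3, 0.6, 0.2]
grip_width: -0.002
[0.57945792 0.02408837 0.30086296]
[255.48527679  59.65863862]
190 9
```

View pics/w7.png

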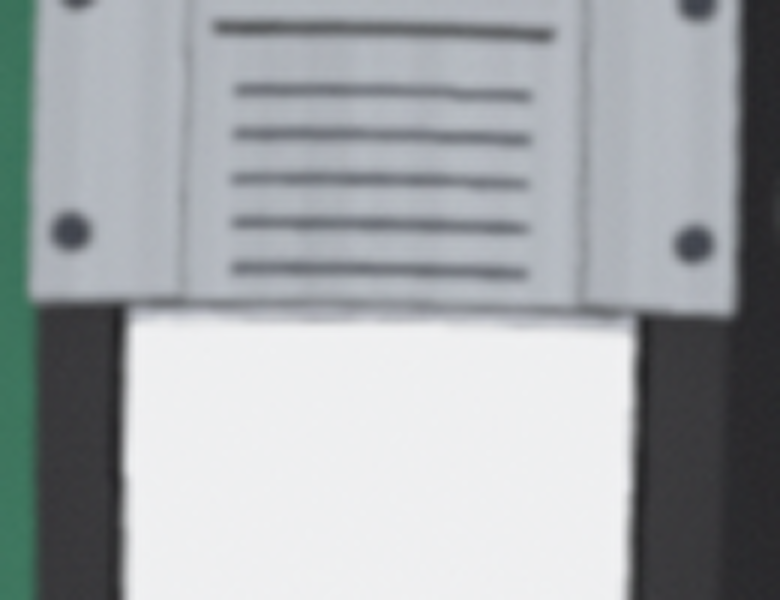

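Run:
```python
from h import *
w=np.load("w7.npy",allow_pickle=True).item();s=manip.camera_info("scene")
f=lambda l:np.array(l)/6.+[190-1/12*0,9]
th=np.radians(84.3);u=np.array([np.cos(th),np.sin(th),0]);v=np.array([-u[1],u[0],0])
O=onz(w,f([(31,300),(736,314)]),.0375,True).mean(0)   # keeper start
for n,l,z in(("keep",[(31,300),(736,314)],.0375),("rear",[(215,298),(550,304)],.030),("bed_up",[(130,318),(632,324)],.0265),("bed_dn",[(130,318),(632,324)],.0205),("lastrib",[(232,268),(526,273)],.030)):
    p=onz(w,f(l),z,True);print(n,"x",((p-O)@u*1e3).round(1),"y",((p-O)@v*1e3).round(1))
im=cv2.imread("pics/w7raw.png",0)
print(im[50:70,245:250].mean(1).round().tolist())
i0=manip.camera("scene");g0=cv2.imread("pics/scene0.png")[...,::-1];print(manip.get_obs()["clock"])
# initial w1 view: last rib to rear edge, for reference
cv2.imwrite("pics/s8.png",cv2.resize(i0[140:320,160:400,::-1],(720,540),interpolation=2))
print(np.linalg.norm(manip.get_obs()["ft_force"]))
```

```text
keep x [ 0.6 -0.6] y [ 51.4 -51.4]
rear x [0.9 0.4] y [ 25.  -24.7]
bed_up x [-1.5 -1.7] y [ 38.2 -37.6]
bed_dn x [-0.8 -1. ] y [ 39.  -38.5]
lastrib x [5.5 5.1] y [ 22.5 -21.1]
[180.0, 175.0, 153.0, 120.0, 132.0, 168.0, 180.0, 178.0, 163.0, 141.0, 155.0, 174.0, 194.0, 228.0, 238.0, 239.0, 238.0, 238.0, 238.0, 238.0]
13.225
0.6661846888767143
```

```bash
python3 -m jog '[{"offset":[0,0,-0.2],"rotation":[0,0,0],"fingers":-1},{"offset":[0,0,0],"rotation":[0,0,0],"fingers":-1}]'; python3 -c "
from workcell import manip
print(manip.hand_in())"
```

```text
clock: 13.48
position: [0.5737, -0.056, 0.2092]
ee_rot: [0.739, 0.674, 0.001, 0.001]
ft_force: [-1.2, -0.0, 0.6]
grip_width: 0.0
the job is handed in; nothing more can be done
None
```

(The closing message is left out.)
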